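# Prop the grey caddy's cork lid half open

## Robot

A 7-joint arm with a two-finger parallel gripper is mounted at the origin on the work surface. World frame = base frame: x ahead of the robot, y to its left, z up, the work surface at z = 0. Lengths are in m, angles in rad, forces in N, time in s.
With the tool pointing down it reaches from about 0.35 to 0.9 m from the base axis. Payload 7.2 kg.
Tool frame: the origin (TCP) lies midway between the tips of the shut fingers; the grasp point (between the pads) lies ctrl.grip_point_offset behind it (ctrl.grip_point_offset is the distance from the TCP to the grasp point, in m); x points along the fingers, y is the direction in which the jaws open and shut, and the axes are right-handed (so a half turn about x gives the same grasp; the last joint's range is limited). The gripper opens to 88 mm and grips with 3 to 60 N. Pads are 20 mm wide; open, the fingers measure 115 mm over their backs; the gripper's body (75 mm by 178 mm) begins 61 mm behind the grasp point.
Start: joints at [1.103, 0.411, -0.013, 1.596, 0.006, 1.134, -0.082], TCP at [0.243, -0.576, 0.223] pointing down, gripper open.
Joint ranges: [-2.95, 2.95], [-0.29, 1.99], [-1.47, 1.44], [0.14, 2.54], [-1.03, 4.17], [0.13, 1.85], [-2.86, 2.86]. Speed limits (rad/s): [2.39, 2.39, 3.01, 3.01, 3.14, 3.14, 3.14].

## Interface

Orientations are given as [roll, pitch, yaw] about the fixed x, y, z axes, in that order (R = Rz(yaw) Ry(pitch) Rx(roll)).
In Python, from plant import ctrl, cams gives the robot as it stands.
- The arm moves only by the tool apply_moves, never from a script. Its argument "deltas" is one flat list of numbers, 7 for each row, row after row: the shift along the tool's x, y, z in m, then the turn, a rotation vector about the tool's x, y, z in degrees, then the closure, from 0 (fully open) to 1 (shut). In form: [tx, ty, tz, rx, ry, rz, grip, tx, ty, tz, rx, ry, rz, grip, ...]. A call has 1 to 20 rows; each row is the pose to reach, as a shift and turn from the pose commanded when the call began, along the tool's axes at that moment; what a row does not reach only later rows make up. A row lasts 1/10 s, in which the tool goes at most 50 mm and 8.59 degrees, less where a joint would pass 70% of its speed; a pose out of reach is approached as far as the arm can. A call with a gripper value outside its range is refused whole. The fingers move at their own pace and stop on an object; "grip_force" is the grip in N (left out, the last holds). Time passes only in rows, so rows that repeat a pose let the fingers close. It gives the time, the measured TCP pose, the force and the opening at its end, in the units of the state.
- ctrl.get_obs(): the state, without advancing time (a new reading comes with each control period).
- cams.grab_frame(name): name is "side" or "top"; returns the picture (400x640x3 uint8, red, green, blue); there is no depth.
- cams.camera_model(name): a dict with "fx", "fy", "cx", "cy" (pixels), "R" (3x3) and "t" (3): a world point X has camera coordinates R X + t. Camera axes: x right, y down, z forward; pixel columns grow to the right and rows downward; lengths in m; the calibration is good to about 2 mm. A picture is of the moment at which its call begins. camera_model takes no time and is no camera call.
- ctrl.hand_in(): hands the job in, once; it reports no verdict.
The state is a dict: "time_s": time; "joints": joint angles; "qvel": joint speeds; "tau": joint torques, N m; "tcp_pos": TCP position; "tcp_rot": TCP orientation; "contact_force": force on the tool from outside, world axes, zero at the start; "torque": the same for the moment, N m; "width": finger opening in m.
Only numpy, scipy, OpenCV 4.12 (cv2) and the standard library are available. Lean on these libraries where they do the work, as an engineer would, in place of code of your own. Each camera call takes 0.05 s, during which the arm holds its last target. There are 200 camera calls.

## Task

Raise the stiff-hinged lid of the grey desk caddy so that it stands propped at about 60 degrees from closed, its cork lining readable from the desk, and let go of it. Leave the blue caddy shut and the white ceramic mouse standing where it is.

Things in the scene. Friction and masses are not known exactly. Their poses are not given: they have to be found in the camera images.
- grey_caddy: Fixed grey box 200 (x) x 160 x 60 mm high under a grey lid; left or right of its blue twin. Origin: centre of underside. x points from the front edge (robot side) to the hinge side, z up. Hinge line along y at x=100, z=60 mm. Closed lid: plate 200 x 164 mm, z 60 to 68. Orange tab on the lid's outer face near the front edge; closed, its disc's centre is at x=-85, y=0, z=96, its top at z=111.
- grey_lid (a joint): Grey lid's angle, rad: 0 closed, grows as the front edge rises and swings back, stop at 1.9. Starts 0 to 0.25. Stiff friction hinge: stays where left, takes about 2 to 4 N at the tab. The tab, rigid with the lid, is a fin 14 mm thick in y, 22 mm wide in x, ending in a 30 mm disc whose axis is parallel to the hinge, centre 28 mm off the lid's outer face: pinch its flat left and right faces.
- blue_lid (a joint): Opening angle of the lid of the blue twin caddy (same size, hinge and orange tab) in rad: 0 closed, as it starts. Not to be opened.
- mouse: Loose white ceramic mouse figurine, 38 mm across and 52 mm tall with its ears, about 90 g, standing on the desk between the two caddies. Origin: centre of its underside, z up.
Mind the look-alikes: they are no part of the job. There is more than one size of the mouse; the job needs the smallest.

How it is judged:
By the outcome, as a careful person would: the job done as asked, in the order asked, and still so for the second after the job is handed in, with the robot touching nothing.
It also fails if it takes over 35 s, if anything falls off the work surface, if the arm or the gripper's body presses on something with over 40 N, if the wrist force passes 120 N, or if a joint passes its speed limit or range.

## Working session

There is one attempt and no reset: what is moved stays moved. The work goes in short steps, Python scripts to look and compute and a tool call to move; the robot and the scene stay as the last step left them, time stands still between calls to the robot, and variables do not carry over. Pictures are saved under pics/ and viewed, about 8 in all and at most 12, crops included, and the job is handed in when it is done.

Besides the shell and the picture viewer there is one more tool, called after "Emit:" by a JSON object that holds its "api" and its "payload". apply_moves: Moves the arm, as the interface text tells. Its arguments: {"type":"object","properties":{"deltas":{"type":"array"},"grip_force":{"type":"number"}},"required":["deltas"]}

```bash
mkdir -p pics; ls
python3 - <<'E'
from plant import ctrl,cams
import cv2,numpy as np
o=ctrl.get_obs();print(o['time_s'],o['tcp_pos'],o['tcp_rot'],o['contact_force'],o['width'],ctrl.grip_point_offset)
for n in('side','top'):
    cv2.imwrite(f'pics/{n}0.png',cams.grab_frame(n)[:,:,::-1]);m=cams.camera_model(n)
    print(n,m['fx'],m['cx'],m['cy'],np.round(-np.array(m['R']).T@m['t'],3),np.round(m['R'],3).tolist())
E
```

```text
pics
0.0 [ 0.24302663 -0.57528228  0.2218234 ] [-1.47371445  1.56920493  2.06769369] [0.00606215 0.099014   0.22743774] 0.08811698513389976 0.0187
side 393.49616636279086 317.59583851403613 199.70491416511152 [0.475 0.663 0.517] [[-0.994, -0.106, -0.006], [-0.051, 0.525, -0.85], [0.093, -0.844, -0.527]]
top 505.6864363879352 324.5791269490669 203.33827143734908 [ 0.489 -0.006  0.975] [[0.028, -1.0, 0.012], [-0.997, -0.029, -0.071], [0.071, -0.01, -0.997]]
```

View pics/top0.png

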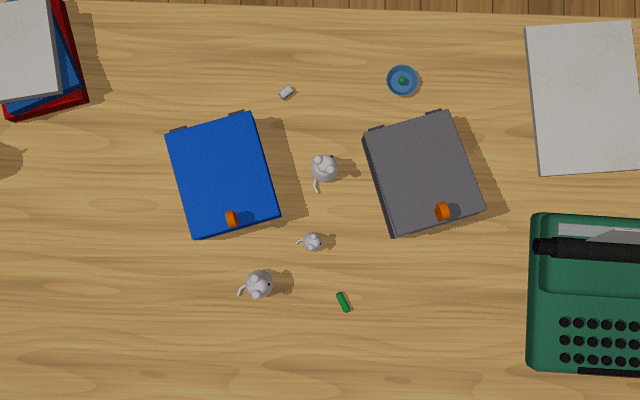

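View pics/side0.png

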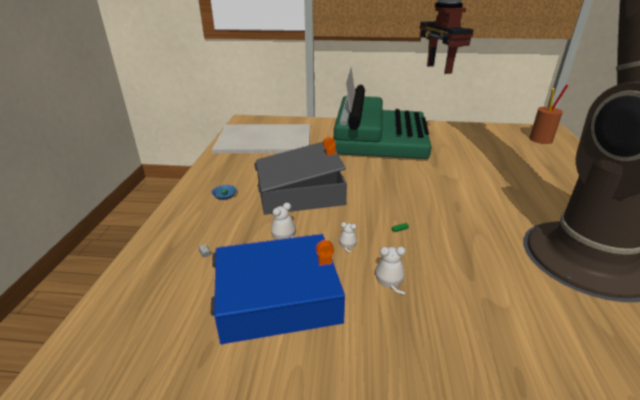

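```bash
cat > h.py <<'E'
from plant import ctrl,cams
import cv2,numpy as np
def ray(n,uv):
    m=cams.camera_model(n);R=np.array(m['R']);d=R.T@[(uv[0]-m['cx'])/m['fx'],(uv[1]-m['cy'])/m['fy'],1]
    return -R.T@np.array(m['t']),d/np.linalg.norm(d)
def plane(n,uv,z):
    c,d=ray(n,uv);return c+d*(z-c[2])/d[2]
def tri(a,b):
    c,d=ray('top',a);e,f=ray('side',b)
    s=np.linalg.lstsq(np.c_[d,-f],e-c,rcond=None)[0];p,q=c+d*s[0],e+f*s[1]
    return (p+q)/2,np.linalg.norm(p-q)
def proj(n,X):
    m=cams.camera_model(n);p=np.array(m['R'])@X+m['t'];return [m['fx']*p[0]/p[2]+m['cx'],m['fy']*p[1]/p[2]+m['cy']]
def orange(im):
    h=cv2.cvtColor(im,cv2.COLOR_RGB2HSV);k=cv2.inRange(h,(5,200,90),(14,255,255))
    n,l,s,c=cv2.connectedComponentsWithStats(k);return [(s[i].tolist(),c[i].round(1).tolist()) for i in range(1,n) if s[i][4]>40]
E
python3 - <<'E'
from h import *
T=cv2.imread('pics/top0.png')[:,:,::-1].copy();S=cv2.imread('pics/side0.png')[:,:,::-1].copy()
print('top',orange(T));print('side',orange(S))
h=cv2.cvtColor(T,cv2.COLOR_RGB2HSV)
k=((h[:,:,1]<40)&(h[:,:,2]<135)).astype(np.uint8)*255;k[:,:340]=0;k[:,505:]=0
k=cv2.morphologyEx(k,cv2.MORPH_OPEN,np.ones((11,11)))
c=max(cv2.findContours(k,0,2)[0],key=cv2.contourArea);r=cv2.minAreaRect(c);print(r,cv2.boxPoints(r).tolist(),cv2.approxPolyDP(c,4,True)[:,0].tolist())
a=cv2.resize(T[95:255,350:500],None,fx=3.5,fy=3.5,interpolation=2);b=cv2.resize(S[130:260,210:360],None,fx=3.5,fy=3.5,interpolation=2)
w=np.zeros((560,525*2,3),np.uint8);w[:a.shape[0],:525]=a;w[:b.shape[0],525:]=b
cv2.imwrite('pics/crop.png',cv2.resize(w,(800,426))[:,:,::-1])
E
```

```text
top [([435, 202, 15, 19, 143], [440.6, 211.6]), ([226, 211, 13, 16, 74], [231.7, 218.7])]
side [([324, 137, 11, 18, 159], [329.4, 145.4]), ([317, 241, 17, 23, 303], [324.8, 251.7])]
((422.5027770996094, 171.4039306640625), (112.45733642578125, 99.3271713256836), 73.21735382080078) [[358.7189636230469, 131.91015625], [453.8154602050781, 103.23025512695312], [486.2865905761719, 210.897705078125], [391.1900939941406, 239.57760620117188]] [[448, 110], [364, 133], [364, 149], [391, 236], [435, 226], [433, 209], [443, 200], [451, 218], [483, 210]]
```

View pics/crop.png

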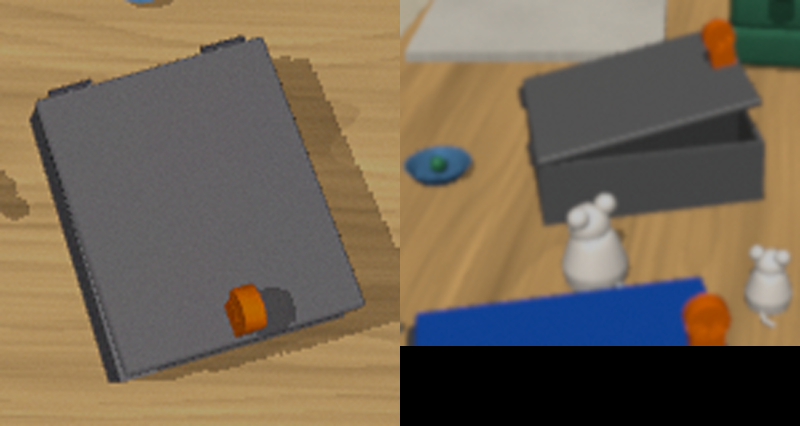

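Run:
```python
from h import *
L=plane('top',(364.2,133.2),.068);R=plane('top',(448.2,109.2),.068)
d=(L-R)[:2];w=np.linalg.norm(d);yaw=np.arctan2(-d[0],d[1]);print('w',w,'yaw',np.degrees(yaw))
ex=np.array([np.cos(yaw),np.sin(yaw)]);ey=np.array([-ex[1],ex[0]])
mid=(L+R)[:2]/2-.0015*ex;o=mid-.1*ex;print('hinge mid',mid,'origin',o)
p,e=tri((441,211),(329.4,145));print('tab tri',p,e)
q=p[:2]-mid;print('caddy x,y of tab rel hinge',q@ex,q@ey,p[2]-.06)
a=np.arctan2(p[2]-.06,-(q@ex));a0=np.arctan2(.036,.185);print('theta',a-a0,'r',np.hypot(p[2]-.06,q@ex),'exp',np.hypot(.036,.185))
fm=plane('top',(440.5,222),.11)
for th in (.1,.15,.2,.25):
    c,s=np.cos(th),np.sin(th)
    P=lambda x,z,y:np.r_[mid+ex*(x*c+z*s)+ey*y,.06-x*s+z*c]
    print(th,[np.round(proj('top',P(-.2,.008,y)),1).tolist() for y in(.082,-.082)],np.round(proj('side',P(-.2,.008,.082)),1),np.round(proj('side',P(-.2,.008,-.082)),1),'disc',np.round(proj('top',P(-.185,.036,0)),1),np.round(proj('side',P(-.185,.036,0)),1))
# blue
L=plane('top',(165,135),.068);R=plane('top',(250,111),.068);print('blue',L,R,np.linalg.norm(L-R))
print('mouse',plane('top',(313,243),.02))
```

```text
w 0.1604040501466678 yaw 17.864529556615906
hinge mid [ 0.70703597 -0.1603615 ] origin [ 0.61185752 -0.19103825]
tab tri [ 0.54188453 -0.21074122  0.12830549] 0.001156192776305784
caddy x,y of tab rel hinge -0.17264343165601856 0.0027124551975076057 0.06830548557379493
theta 0.1845536199763937 r 0.18566473508299378 exp 0.18847015678881365
0.1 [[396.7, 239.2], [485.5, 213.1]] [347.6 173.9] [331.1 145.4] disc [441.9 215.8] [332.  149.6]
0.15 [[397.3, 238.3], [487.1, 211.9]] [347.1 170.1] [330.5 142. ] disc [442.7 213.8] [330.9 146.3]
0.2 [[397.8, 237.1], [488.6, 210.4]] [346.3 166.4] [329.8 138.6] disc [443.4 211.6] [329.5 143.1]
0.25 [[398.2, 235.5], [490.0, 208.6]] [345.3 162.7] [328.8 135.3] disc [444.  209.1] [328.  139.9]
blue [0.66934051 0.27695438 0.068     ] [0.7182699  0.12523835 0.068     ] 0.15941091379085578
mouse [0.48186214 0.00398466 0.02      ]
```

```bash
cat >> h.py <<'E'
from scipy.spatial.transform import Rotation as Ro
def delta(g,yaw,sgn=1):  # grasp point g, tool x down, tool y along sgn*caddy y
    o=ctrl.get_obs();R0=Ro.from_euler('xyz',o['tcp_rot']);y=sgn*np.array([-np.sin(yaw),np.cos(yaw),0]);x=np.array([0,0,-1.])
    T=Ro.from_matrix(np.c_[x,y,np.cross(x,y)]);p=np.array(g)+x*ctrl.grip_point_offset
    return np.round(R0.inv().apply(p-o['tcp_pos']),4),np.round((R0.inv()*T).as_rotvec(degrees=True),2)
E
python3 - <<'E'
from h import *
y=np.radians(17)
for s in(1,-1):
    print(delta((.540,-.2112,.215),y,s))
print(ctrl.get_obs()['joints'], Ro.from_euler('xyz',ctrl.get_obs()['tcp_rot']).as_matrix().round(3).tolist())
E
```

```text
(array([ 0.0259, -0.2198, -0.4152]), array([-1.7409e+02, -1.2000e-01,  1.0000e-02]))
(array([ 0.0259, -0.2198, -0.4152]), array([5.91, 0.01, 0.08]))
[ 1.1027637   0.41176183 -0.0127141   1.59693794  0.00559211  1.13428939
 -0.08223739] [[-0.001, 0.389, -0.921], [0.001, -0.921, -0.389], [-1.0, -0.001, 0.0]]
```

Emit:
{"api": "apply_moves", "payload": {"deltas": [0.0,-0.02,-0.04,0.5,0,0,0,0.0,-0.042,-0.08,1,0,0,0,0.0,-0.063,-0.12,1.5,0,0,0,0.0,-0.085,-0.16,2,0,0,0,0.0,-0.106,-0.2,2.5,0,0,0,0.0,-0.127,-0.24,3,0,0,0,0.005,-0.148,-0.28,4,0,0,0,0.01,-0.17,-0.32,5,0,0,0,0.015,-0.19,-0.36,5.5,0,0,0,0.02,-0.21,-0.395,5.9,0,0,0,0.026,-0.2198,-0.4152,5.9,0,0.1,0,0.026,-0.2198,-0.4152,5.9,0,0.1,0,0.026,-0.2198,-0.4152,5.9,0,0.1,0], "grip_force": 15}}

```text
time_s: 1.4
tcp_pos: [0.5397, -0.2117, 0.1961]
tcp_rot: [0.8, 1.569, -2.044]
contact_force: [-0.6, -0.5, -0.3]
width: 0.0878
```

Run:
```python
from h import *
print(delta((.540,-.2112,.131),np.radians(17),-1));o=ctrl.get_obs();print(o['tcp_pos'],o['contact_force'],o['time_s'])
T=cams.grab_frame('top');S=cams.grab_frame('side')
print(orange(T),orange(S))
w=np.hstack([cv2.resize(T[120:270,360:510],(400,400)),cv2.resize(S[60:210,250:400],(400,400))]);cv2.imwrite('pics/above.png',w[:,:,::-1])
```

```text
(array([ 0.0838, -0.0005, -0.0005]), array([ 0.06,  0.07, -0.07]))
[ 0.53971325 -0.2116572   0.19609024] [-0.61129347 -0.46020259 -0.32873089] 1.4
[([226, 211, 13, 16, 78], [233.0, 218.6])] [([324, 137, 12, 18, 168], [329.5, 145.3]), ([317, 241, 17, 23, 303], [324.9, 251.7])]
```

View pics/above.png

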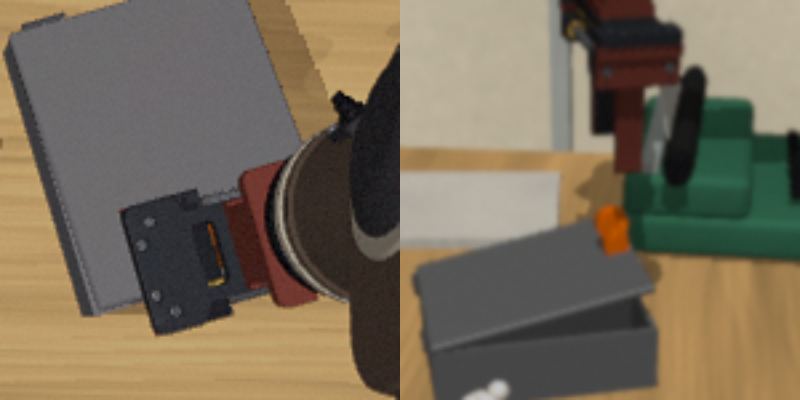

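The jaws are aligned over the grey tab: orange shows through the gripper slot in the top view, at about (213,250) in the crop. I'll descend and pinch.

Emit:
{"api": "apply_moves", "payload": {"deltas": [0.02,0,0,0,0,0,0,0.04,0,0,0,0,0,0,0.06,0,0,0,0,0,0,0.075,0,0,0,0,0,0,0.082,0,0,0,0,0,0,0.082,0,0,0,0,0,0.3,0.082,0,0,0,0,0,0.6,0.082,0,0,0,0,0,0.8,0.082,0,0,0,0,0,1,0.082,0,0,0,0,0,1,0.082,0,0,0,0,0,1,0.082,0,0,0,0,0,1], "grip_force": 15}}

```text
time_s: 2.7
tcp_pos: [0.5403, -0.2117, 0.1148]
tcp_rot: [1.7, 1.569, -1.145]
contact_force: [-0.7, -0.4, -0.2]
width: 0.0353
```

Emit:
{"api": "apply_moves", "payload": {"deltas": [0,0,0,0,0,0,1,0,0,0,0,0,0,1,0,0,0,0,0,0,1,0,0,0,0,0,0,1,0,0,0,0,0,0,1]}}

```text
time_s: 3.2
tcp_pos: [0.5406, -0.213, 0.1148]
tcp_rot: [1.78, 1.567, -1.065]
contact_force: [2.6, -4.3, -1.3]
width: 0.0145
```

Run:
```python
from h import *
o=ctrl.get_obs();print(o['tcp_pos'],o['contact_force'],o['width'])
y=np.radians(17);ex=np.array([np.cos(y),np.sin(y)]);ey=np.array([-ex[1],ex[0]])
R=Ro.from_euler('xyz',o['tcp_rot']).as_matrix();g=o['tcp_pos']-R[:,0]*ctrl.grip_point_offset
print('g',g,'tool',R.round(3).tolist())
t0=.19
f=lambda t:np.array([-.185*np.cos(t)+.036*np.sin(t),.185*np.sin(t)+.036*np.cos(t)])
for t in np.arange(t0,1.12,.05):
    d=f(t)-f(t0);w=np.r_[ex*d[0],d[1]];print(round(t,2),(R.T@w).round(4))
```

```text
[ 0.54063054 -0.21301051  0.11478636] [ 2.58906959 -4.30624072 -1.25323754] 0.014517737910292637
g [ 0.54059808 -0.21295193  0.13348624] tool [[0.002, 0.292, -0.956], [-0.003, -0.956, -0.292], [-1.0, 0.004, -0.001]]
0.19 [0. 0. 0.]
0.24 [-0.0086  0.     -0.0037]
0.29 [-0.0171  0.0001 -0.0079]
0.34 [-0.0253  0.0001 -0.0125]
0.39 [-0.0333  0.0001 -0.0175]
0.44 [-0.0411  0.0001 -0.0229]
0.49 [-0.0485  0.0002 -0.0286]
0.54 [-0.0557  0.0002 -0.0347]
0.59 [-0.0625  0.0002 -0.0412]
0.64 [-0.069   0.0002 -0.048 ]
0.69 [-0.0752  0.0002 -0.0552]
0.74 [-0.081   0.0003 -0.0626]
0.79 [-0.0864  0.0003 -0.0703]
0.84 [-0.0914  0.0003 -0.0783]
0.89 [-0.0961  0.0003 -0.0865]
0.94 [-0.1003  0.0003 -0.0949]
0.99 [-0.104   0.0003 -0.1035]
1.04 [-0.1074  0.0003 -0.1123]
1.09 [-0.1103  0.0004 -0.1213]
```

Emit:
{"api": "apply_moves", "payload": {"deltas": [0,0.0015,0,0,0,0,1,-0.0086,0.0015,-0.0037,0,0,0,1,-0.0171,0.0015,-0.0079,0,0,0,1,-0.0253,0.0015,-0.0125,0,0,0,1,-0.0333,0.0015,-0.0175,0,0,0,1,-0.0411,0.0015,-0.0229,0,0,0,1,-0.0485,0.0015,-0.0286,0,0,0,1,-0.0557,0.0015,-0.0347,0,0,0,1,-0.0557,0.0015,-0.0347,0,0,0,1], "grip_force": 20}}

```text
time_s: 4.1
tcp_pos: [0.5749, -0.2021, 0.1717]
tcp_rot: [2.255, 1.569, -0.588]
contact_force: [-1.7, 2.4, 3.4]
width: 0.0142
```

Run:
```python
from h import *
o=ctrl.get_obs();print(o['tcp_pos'],o['contact_force'],o['torque'],o['width'])
T=cams.grab_frame('top');S=cams.grab_frame('side');print(orange(S))
w=np.hstack([cv2.resize(T[100:250,360:510],(400,400)),cv2.resize(S[60:210,250:400],(400,400))]);cv2.imwrite('pics/half.png',w[:,:,::-1])
```

```text
[ 0.57491141 -0.20205163  0.17170999] [-1.70329497  2.4322326   3.3598627 ] [0.42435205 0.5694435  0.29249984] 0.014236875346313268
[([317, 241, 17, 23, 302], [324.8, 251.7])]
```

View pics/half.png

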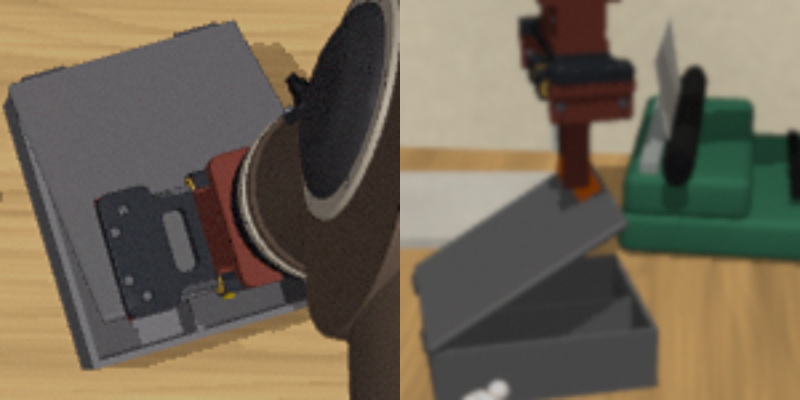

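Emit:
{"api": "apply_moves", "payload": {"deltas": [-0.0068,-0.0005,-0.0065,0,0,0,1,-0.0133,-0.0005,-0.0133,0,0,0,1,-0.0195,-0.0005,-0.0205,0,0,0,1,-0.0253,-0.0005,-0.0279,0,0,0,1,-0.0307,-0.0005,-0.0356,0,0,0,1,-0.0357,-0.0005,-0.0436,0,0,0,1,-0.0404,-0.0005,-0.0518,0,0,0,1,-0.0446,-0.0005,-0.0602,0,0,0,1,-0.0483,-0.0005,-0.0688,0,0,0,1,-0.0521,-0.0005,-0.0788,0,0,0,1,-0.0521,-0.0005,-0.0788,0,0,0,1,-0.0521,-0.0005,-0.0788,0,0,0,1]}}

```text
time_s: 5.4
tcp_pos: [0.6505, -0.1777, 0.2231]
tcp_rot: [2.821, 1.568, -0.023]
contact_force: [0.2, 5.8, -2.3]
width: 0.014
```

Run:
```python
from h import *
o=ctrl.get_obs();print(o['tcp_pos'],o['contact_force'],o['torque'],o['width'])
R=Ro.from_euler('xyz',o['tcp_rot']).as_matrix();g=o['tcp_pos']-R[:,0]*ctrl.grip_point_offset
y=np.radians(17);q=(g[:2]-[.707,-.1604])@[np.cos(y),np.sin(y)]
print('theta',np.arctan2(g[2]-.06,-q)-np.arctan2(.036,.185),np.hypot(g[2]-.06,q))
S=cams.grab_frame('side');T=cams.grab_frame('top')
w=np.hstack([cv2.resize(T[100:250,360:510],(400,400)),cv2.resize(S[60:210,240:390],(400,400))]);cv2.imwrite('pics/up.png',w[:,:,::-1])
```

```text
[ 0.65048784 -0.17767618  0.22306375] [ 0.16674506  5.80177937 -2.3274408 ] [1.28112424 0.06759226 0.20073293] 0.013969435261665048
theta 1.0639872646953172 0.19114602980792636
```

View pics/up.png

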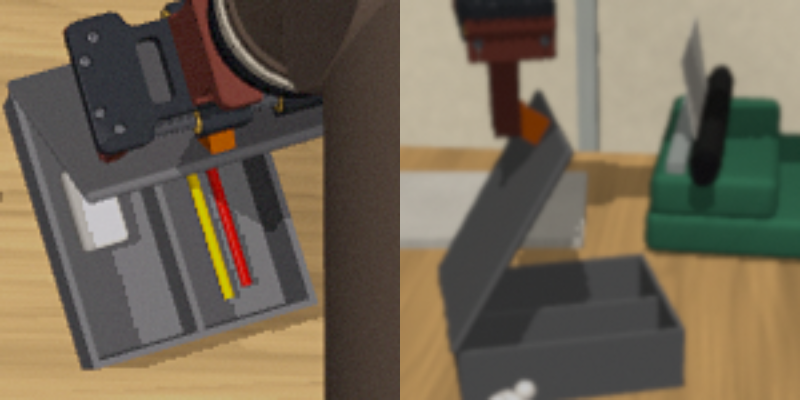

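Emit:
{"api": "apply_moves", "payload": {"deltas": [0,0,0,0,0,0,0.8,0,0,0,0,0,0,0.6,0,0,0,0,0,0,0.4,0,0,0,0,0,0,0.2,0,0,0,0,0,0,0,0,0,0,0,0,0,0,0,0,0,0,0,0,0,0,0,0,0,0,0,0]}}

```text
time_s: 6.3
tcp_pos: [0.649, -0.1794, 0.2225]
tcp_rot: [1.636, 1.569, -1.209]
contact_force: [0.5, 0.8, 0.5]
width: 0.0699
```

Emit:
{"api": "apply_moves", "payload": {"deltas": [-0.015,0,0,0,0,0,0,-0.035,0,0,0,0,0,0,-0.06,0,0,0,0,0,0,-0.09,0,0,0,0,0,0,-0.1,0,0,0,0,0,0,-0.1,0,0,0,0,0,0]}}

```text
time_s: 6.9
tcp_pos: [0.6497, -0.1792, 0.3248]
tcp_rot: [2.331, 1.566, -0.514]
contact_force: [-0.0, -0.3, 0.2]
width: 0.0882
```

Run:
```python
from h import *
o=ctrl.get_obs();print(o['time_s'],o['tcp_pos'],o['contact_force'],o['width'])
S=cams.grab_frame('side');print(orange(S));T=cams.grab_frame('top');print(orange(T))
cv2.imwrite('pics/sraw.png',S[:,:,::-1]);cv2.imwrite('pics/traw.png',T[:,:,::-1])
y=np.radians(17);ex=np.array([np.cos(y),np.sin(y)]);ey=np.array([-ex[1],ex[0]]);mid=np.array([.707,-.1604])
for th in(.9,.97,1.047,1.12):
    c,s=np.cos(th),np.sin(th);P=lambda x,z,w:np.r_[mid+ex*(x*c+z*s)+ey*w,.06-x*s+z*c]
    print(th,[np.round(proj('side',P(*a)),1).tolist() for a in((-.2,.008,.082),(-.2,.008,-.082),(0,.008,.082),(-.185,.036,.007),(-.2,0,.082))],np.round(proj('top',P(-.2,0,.082)),1),np.round(proj('top',P(-.2,0,-.082)),1))
w=np.hstack([cv2.resize(T[100:250,360:510],(400,400)),cv2.resize(S[70:220,240:390],(400,400))]);cv2.imwrite('pics/rel.png',w[:,:,::-1])
```

```text
6.9 [ 0.64969202 -0.17923739  0.32478768] [-0.02817721 -0.2643459   0.1981971 ] 0.08815272336717005
[([277, 97, 18, 17, 190], [285.2, 104.8]), ([317, 241, 17, 23, 303], [324.8, 251.7])]
[([433, 140, 14, 18, 84], [438.0, 147.1]), ([226, 211, 13, 16, 79], [233.0, 218.5])]
0.9 [[312.5, 121.6], [300.5, 98.0], [259.0, 192.1], [292.6, 108.4], [315.4, 123.7]] [394.3 191.6] [497.9 163.3]
0.97 [[306.9, 118.4], [295.6, 95.1], [258.9, 192.3], [287.2, 106.3], [310.1, 120.3]] [393.1 183.9] [497.7 155.3]
1.047 [[300.5, 115.3], [290.0, 92.3], [258.7, 192.5], [281.0, 104.4], [303.8, 116.9]] [391.5 174.8] [497.2 146. ]
1.12 [[294.0, 112.8], [284.4, 90.0], [258.6, 192.7], [274.9, 103.0], [297.5, 114.2]] [389.7 165.8] [496.3 136.8]
```

View pics/rel.png

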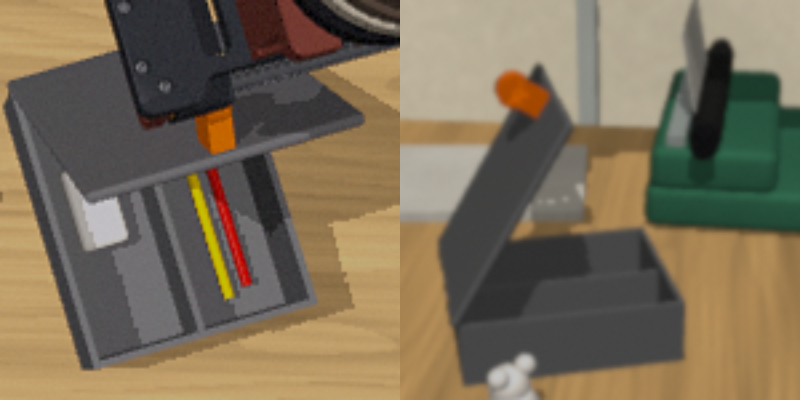

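Run:
```python
from h import *
a=cv2.imread('pics/top0.png').astype(int);b=cv2.imread('pics/traw.png').astype(int)
print('mouse diff',abs(a-b)[225:258,290:330].mean(),'blue diff',abs(a-b)[105:245,160:285].mean())
print(orange(cams.grab_frame('side')),ctrl.hand_in())
```

```text
mouse diff 13.489141414141415 blue diff 11.520647619047619
the job is handed in; nothing more can be done
[([277, 98, 18, 16, 190], [285.2, 104.9]), ([317, 241, 17, 23, 302], [324.8, 251.7])] None
```

Run:
```python
import cv2,numpy as np
for p,q,(r,c) in(('top0','traw',(slice(225,258),slice(290,330))),('side0','sraw',(slice(215,255),slice(332,362)))):
    a,b=[cv2.imread(f'pics/{n}.png',0)[r,c].astype(np.float32) for n in(p,q)]
    print(cv2.phaseCorrelate(a,b),abs(a-b).mean(),a.mean(),b.mean())
```

```text
((0.0280850764804228, 0.024682308024342348), 1.0100355375144217) 13.982575 139.02272 153.00378
((0.04997691100954249, 0.0037107044304853787), 0.9985535407066345) 2.5391667 142.30417 144.84334
```

The grey caddy's lid now stands open at about 60° (1.02–1.05 rad from its corners in both camera views). I pinched the orange tab, swung the lid up along the hinge arc, let go and backed the gripper off about 100 mm straight up. The job was handed in at about 7 s.

**Lid holding:** after release the orange tab sat at the same pixel in the side view in two pictures taken moments apart. Contact force on the tool was near zero.

**Mouse and blue caddy:** the small mouse shifted by less than 0.1 pixel in both views, and the blue caddy's tab did not move in the side view.

**Checks that disagreed:**
- **Brightness:** a plain before/after comparison of the top view differed around the mouse and the blue caddy (mean 13 and 12 grey levels). The mouse patch was uniformly brighter with no shift, so I put it down to lighting from the moved arm. The blue caddy's tab centre also read about 1 pixel different in the top view.
- **Lid angle:** while still gripping, the arm's own position gave a slightly higher lid angle (1.06 rad) than the cameras.

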